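# Lock the tile-sample case with its bent pin

## Task

Lock the green case: fold its steel hasp flat so that the brass ring stands up through it, then take the bent pin by its red grip and feed it tip first through the ring, swinging it round along its own arc, until its brass collar bears on the ring. Go by feel: press it home with about 8 newtons and never force it against the ring (stay under 15 newtons), then let go of it and leave it lying flat in the ring, with the case locked and the other things on the bench left where they are.

Things in the scene. Friction and masses are not known exactly. Their poses are not given: they have to be found in the camera images.
- case: green steel sample case, 190 x 170 x 60 mm (x, y, z), fixed to the bench, lid shut; origin at the centre of its underside, z up; its top is flat at z = 60 mm. Only its position and yaw vary. The hasp and the ring are on its top.
- ring: brass ring, origin at the centre of its hole; it stands upright on the case's top, its centre 20 mm from the case's origin along +x, 4.5 mm above the top; axes as the case. The ring is rigid, in the case's x-z plane, so its hole looks along the case's y; hole 12 mm across, wire 6 mm thick; it stands 16.5 mm above the top.
- hasp (a joint): steel hasp flap, 66 mm long, 34 wide, 3 thick, slotted for the ring; hinged about the case's y axis. 0 = shut (flat, flush with the case's top, pointing to the case's -x, the ring through its slot); grows as its free end rises and swings toward the case's +x; 1.57 is upright. Starts 0.7 to 1.25 open. It stays where it is left; 1 to 2 N at the free end moves it
- hasp_hinge (a point): middle of the hasp's hinge line, 26 mm from the ring along the case's +x, 1.5 mm below the case's top; axes as the case
- hasp_tip (a point): middle of the hasp's free edge; moves with the hasp
- pin: loose bent pin, 0.1 to 0.16 kg: steel bar 8 mm thick bent flat to an arc of 45 mm radius (centre line). Origin at the arc's centre, at the bar's underside; z up. The round tip is on the origin's +x; the bar runs from it counter-clockwise (from above) through 1.95 rad, where the upright red grip stands. It is fed tip first by turning clockwise about the arc's centre. A brass collar is clamped on it
- pin_tip (a point): centre of the bar's round end at the tip (arc angle 0), 4 mm above the pin's underside; moves with the pin, axes as the pin
- pin_seat (a point): point on the bar's centre line 1.137 rad from the tip that lies in the ring's hole, within 12 mm along the bar, when the pin is home. The square collar (18 mm wide, 16 high, 6 thick along the bar) sits about 6 mm further on; its setting varies up to 12 mm either way and is not measured: where it meets the ring must be felt. It does not slip under the forces allowed. Axes as the pin
- pin_grip (a point): point in the red plastic grip, 1.95 rad along the arc, 44 mm above the pin's underside. The grip is upright, 12 mm thick in the arc's radial direction (pinch it so), 26 mm along the arc, its top 60 mm above the underside; axes as the pin
- tape: roll of masking tape, 104 mm across, 25 mm high, loose bystander; origin at the centre of its underside
- tub: small white tub, 54 mm across, 37 mm high, loose bystander

How it is judged:
By the outcome, as a careful person would: the job done as asked, in the order asked, and still so for the second after the job is handed in, with the robot touching nothing.
It also fails if it takes over 72 s, if anything falls off the work surface, if the arm or the gripper's body presses on something with over 40 N, if the wrist force passes 120 N, or if a joint passes its speed limit or range.

## Robot

A 6-joint arm with a two-finger parallel gripper is mounted at the origin on the work surface; the furniture and walls round the work are solid. World frame = base frame: x ahead of the robot, y to its left, z up, the work surface at z = 0. Lengths are in mm, angles in rad, forces in N, time in s.
With the tool pointing down it reaches from about 400 to 925 mm from the base axis. Payload 12.5 kg.
Tool frame: the origin (TCP) lies midway between the tips of the shut fingers; the grasp point (between the pads) lies 19 mm behind it; z points along the fingers, y is the line along which they close (so a half turn about z gives the same grasp; the last joint's range is limited). The gripper opens to 95 mm and grips with 3 to 60 N. Pads are 20 mm wide; open, the fingers measure 119 mm over their backs; the gripper's body (75 mm by 180 mm) begins 59 mm behind the grasp point.
Start: joints at [-1.242, 0.491, 1.559, -0, 1.092, -0.106], TCP at [263.292, -566.854, 214.661] pointing down, gripper open.
Joint ranges: [-3.1, 3.1], [-0.84, 2.19], [0.05, 2.79], [-1.13, 4.28], [0.06, 2.93], [-2.69, 2.69]. Speed limits (rad/s): [2.22, 2.22, 2.79, 3.14, 3.14, 3.14].

## Interface

Orientations are given as [roll, pitch, yaw] about the fixed x, y, z axes, in that order (R = Rz(yaw) Ry(pitch) Rx(roll)).
In Python, from cell import state, read_camera, camera_info, env gives the robot as it stands.
- The arm moves only by the tool move_arm, never from a script. Its argument "commands" is a list of rows, each a list of 3 entries, a list of its own where there are three numbers: the shift along the world's x, y, z in cm, then the turn, a rotation vector about the world's x, y, z in degrees, then the opening, from 0 (shut) to 1 (fully open). A call has 1 to 10 rows; each row shifts and turns the commanded pose from where the row before left it; what a row does not reach is not made up. A row lasts 1/10 s, in which the tool goes at most 50 mm and 8.59 degrees, less where a joint would pass 70% of its speed; a pose out of reach is approached as far as the arm can. A call with a gripper value outside its range is refused whole. The fingers move at their own pace and stop on an object; the grip force is fixed at half the most. Time passes only in rows, so rows that do not move let the fingers close. It gives the time, the measured TCP pose, the force, the opening and the grip force at its end, in the units of the state.
- state(): the state, without advancing time (a new reading comes with each control period).
- read_camera(name): name is "scene" or "top" or "wrist"; returns the picture (420x560x3 uint8, blue, green, red); there is no depth.
- camera_info(name): a dict with "K" (3x3 intrinsics, pixels), "cam_to_world" (4x4, takes a point from camera to world coordinates). Camera axes: x right, y down, z forward; pixel columns grow to the right and rows downward; lengths in mm; the calibration is good to about 2 mm. The wrist camera is an equidistant fisheye: a pixel r from the principal point sees the ray r / f radians off the axis. A picture is of the moment at which its call begins: read the wrist's pose just before it. camera_info takes no time and is no camera call; for the wrist camera it gives the pose at the moment of the call.
- env.job_done(): hands the job in; it is judged then, once.
The state is a dict: "t": time; "joints": joint angles; "qvel": joint speeds; "tau": joint torques, N m; "eef_pos": TCP position; "tcp_rot": TCP orientation; "ft_force": force on the tool from outside, world axes, zero at the start; "moment": the same for the moment, N m; "opening": opening from 0.0 (shut) to 1.0 (fully open); "grip_force": force on a finger pad.
Only numpy, scipy, OpenCV 4.12 (cv2) and the standard library are available. Lean on these libraries where they do the work, as an engineer would, in place of code of your own. Each camera call takes 0.05 s, during which the arm holds its last target. There are 200 camera calls.

## Working session

There is one attempt and no reset: what is moved stays moved. The work goes in short steps, Python scripts to look and compute and a tool call to move; the robot and the scene stay as the last step left them, time stands still between calls to the robot, and variables do not carry over. Pictures are saved under pics/ and viewed, at most 10 in all, crops included, and the job is handed in when it is done.

Besides the shell and the picture viewer there is one more tool, called after "Request:" by a JSON object that holds its "name" and its "arguments". move_arm: Moves the arm, as the interface text tells. Its arguments: {"type":"object","properties":{"commands":{"type":"array"}},"required":["commands"]}

```bash
mkdir -p pics; python3 - <<'E'
from cell import *
import cv2,numpy as np
a=read_camera("scene");b=read_camera("top")
cv2.imwrite("pics/s1.png",cv2.resize(a,(800,600)));cv2.imwrite("pics/t1.png",cv2.resize(b,(800,600),interpolation=cv2.INTER_CUBIC))
for n in("scene","top"):
  c=camera_info(n);print(np.round(c["K"],1).tolist(),np.round(c["cam_to_world"],3).tolist())
print(state())
E
```

```text
[[468.2, 0.0, 282.1], [0.0, 468.2, 217.1], [0.0, 0.0, 1.0]] [[-0.866, -0.36, 0.346, 23.878], [-0.499, 0.596, -0.629, 872.447], [0.02, -0.717, -0.696, 1013.946], [0.0, 0.0, 0.0, 1.0]]
[[497.7, 0.0, 284.6], [0.0, 497.7, 204.1], [0.0, 0.0, 1.0]] [[-0.027, -0.991, 0.132, 318.076], [-1.0, 0.027, 0.002, 40.327], [-0.005, -0.132, -0.991, 1251.076], [0.0, 0.0, 0.0, 1.0]]
{'t': 0.1, 'joints': array([-1.24161943e+00,  4.91500495e-01,  1.55938962e+00, -3.10806007e-06,
        1.09170996e+00, -1.05600549e-01]), 'qvel': array([ 0.00072252, -0.00123623, -0.00182844,  0.00114127,  0.00011704,
       -0.00068272]), 'tau': array([ 1.88925369e-03, -6.13623548e+01, -2.58606201e+01,  6.93686306e-02,
        4.70290531e-02, -3.25233327e-05]), 'eef_pos': array([ 263.20406887, -566.63572684,  214.1190482 ]), 'tcp_rot': array([-3.14059055e+00, -1.03445981e-04,  4.34778829e-01]), 'ft_force': array([-0.58695137, -0.61659533,  0.08176256]), 'moment': array([0.01970849, 0.01219505, 0.00392189]), 'grip_force': 0.0, 'opening': 0.9991588241317335}
```

View pics/s1.png

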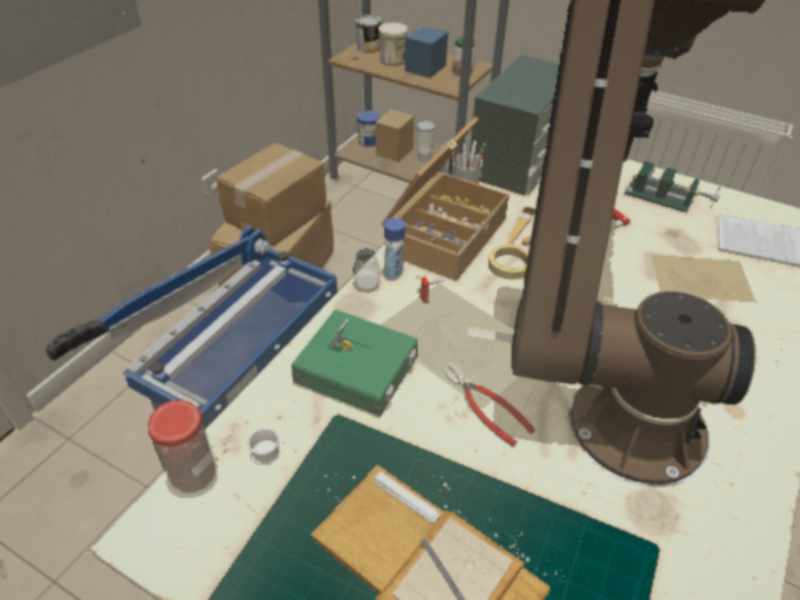

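View pics/t1.png

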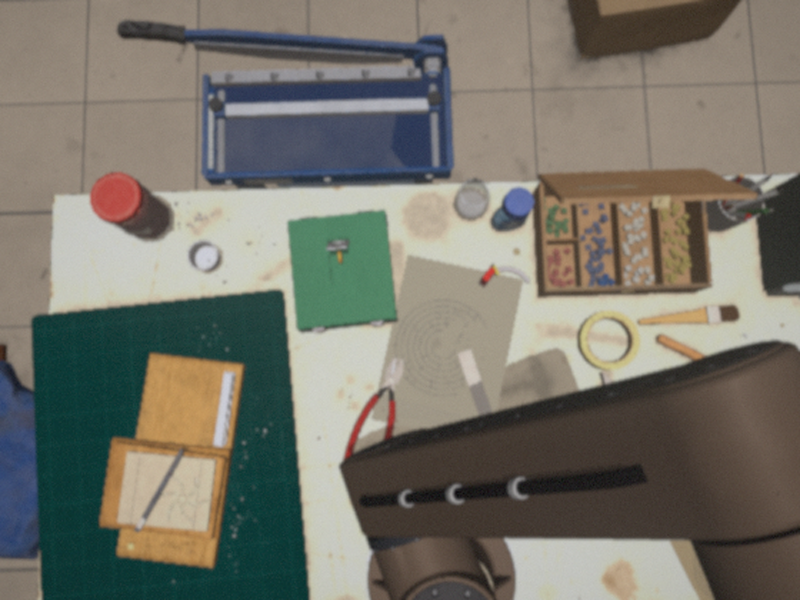

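The scene view shows the green case at about (355,360) with its hasp raised, and the pin with its red grip at (425,288). In the top view the case-top corners are near (290,220), (385,211), (397,320) and (300,330). The ring is near (340,257), the red grip near (488,273), and the pin bar runs to about (527,280).

```bash
cat > h.py <<'E'
from cell import *
import cv2,numpy as np
def ray(n,u,v,z,info=None):
  c=info or camera_info(n);K=c["K"];T=np.array(c["cam_to_world"])
  x=np.array([(u-K[0][2])/K[0][0],(v-K[1][2])/K[1][1]])
  if n=="wrist":
    r=np.hypot(*x);d=np.array([*(x/r*np.sin(r)),np.cos(r)]) if r>1e-9 else np.array([0,0,1.])
  else:d=np.array([*x,1])
  d=T[:3,:3]@d;return T[:3,3]+d*(z-T[2,3])/d[2]
def proj(n,P,info=None):
  c=info or camera_info(n);K=c["K"];T=np.array(c["cam_to_world"])
  p=(np.atleast_2d(P)-T[:3,3])@T[:3,:3]
  if n=="wrist":
    rr=np.hypot(p[:,0],p[:,1]);t=np.arctan2(rr,p[:,2]);q=p[:,:2]/np.maximum(rr,1e-9)[:,None]*t[:,None]
  else:q=p[:,:2]/p[:,2:]
  return q*[K[0][0],K[1][1]]+[K[0][2],K[1][2]]
E
python3 - <<'E'
from h import *
f=.7
for u,v,z in [(290,220,60),(385,211,60),(397,320,60),(300,330,60),(340,257,72),(338,243,90),(488,273,50),(527,280,4),(505,267,4),(608,340,25),(472,200,30)]:
  print(u,v,np.round(ray("top",u*f,v*f,z)))
c=camera_info("wrist");print(c["K"],np.round(c["cam_to_world"],2).tolist())
E
```

```text
290 220 [606. 239.  60.]
385 211 [618.  75.  60.]
397 320 [429.  60.  60.]
300 330 [417. 223.  60.]
340 257 [537. 153.  72.]
338 243 [558. 154.  90.]
488 273 [507. -98.  50.]
527 280 [ 500. -172.    4.]
505 267 [ 524. -134.    4.]
608 340 [ 388. -302.   25.]
472 200 [641. -77.  30.]
[[325.1922621    0.         279.68965406]
 [  0.         325.1922621  204.58997926]
 [  0.           0.           1.        ]] [[0.42, -0.88, -0.22, 324.31], [-0.91, -0.41, -0.1, -537.97], [-0.0, 0.24, -0.97, 383.43], [0.0, 0.0, 0.0, 1.0]]
```

Request:
{"name": "move_arm", "arguments": {"commands": [[[2.07,4.37,0],[0,0,-2.07],0],[[2.07,4.37,0],[0,0,-2.07],0],[[2.07,4.37,0],[0,0,-2.07],0],[[2.07,4.37,0],[0,0,-2.07],0],[[2.07,4.37,0],[0,0,-2.07],0],[[2.07,4.37,0],[0,0,-2.07],0],[[2.07,4.37,0],[0,0,-2.07],0],[[2.07,4.37,0],[0,0,-2.07],0],[[2.07,4.37,0],[0,0,-2.07],0],[[2.07,4.37,0],[0,0,-2.07],0]]}}

```text
t: 1.1
eef_pos: [470.7, -127.9, 214.6]
tcp_rot: [3.142, 0.0, 0.072]
ft_force: [0.6, -0.9, -0.0]
opening: 0.215
grip_force: 0.0
```

```bash
python3 - <<'E'
from h import *
import pickle
c=camera_info("wrist");a=read_camera("wrist");pickle.dump(c,open("w1.pkl","wb"));cv2.imwrite("pics/raw1.png",a)
cv2.imwrite("pics/w1.png",cv2.resize(a,(800,600),interpolation=cv2.INTER_CUBIC))
s=state();print(s["eef_pos"],s["tcp_rot"],s["t"])
E
```

```text
[ 472.61121654 -122.89004438  214.67996679] [-3.14024275e+00 -6.96730459e-04  7.22747934e-02] 1.15
```

View pics/w1.png

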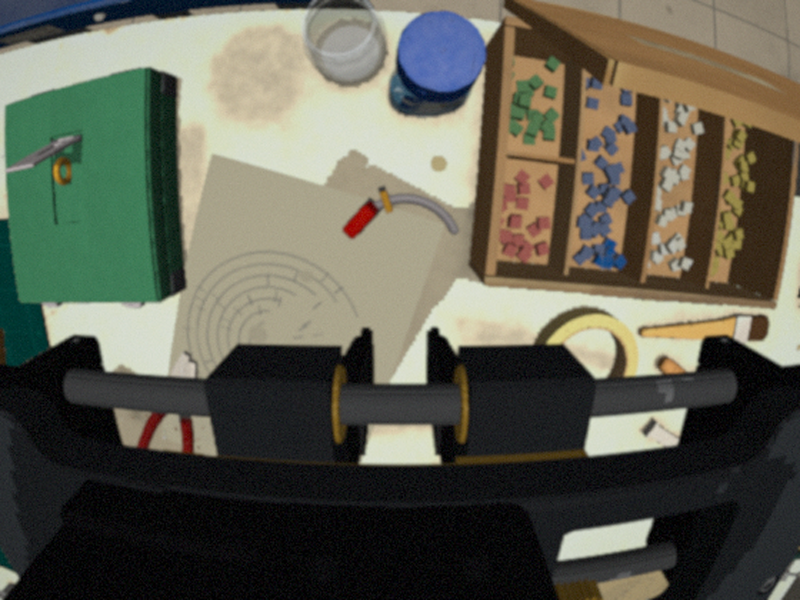

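Wrist view: the pin runs from its tip at (456,231) over the top at (420,197) to the collar at (385,200). The red grip leans from its base at (372,208) to its top at (350,232). The ring is at (63,171), and the hasp is raised, with a tip near (10,163).

```bash
python3 - <<'E'
from h import *
a=cv2.imread("pics/raw1.png")
p=a[125:175,230:330];q=a[80:160,0:100]
cv2.imwrite("pics/c1.png",np.vstack([cv2.resize(p,(700,350),interpolation=cv2.INTER_CUBIC),cv2.resize(q,(300,240),interpolation=cv2.INTER_CUBIC).repeat(1,0) if 0 else cv2.copyMakeBorder(cv2.resize(q[:50],(500,250),interpolation=cv2.INTER_CUBIC),0,0,0,200,0)]))
E
```

```text
(no output)
```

View pics/c1.png

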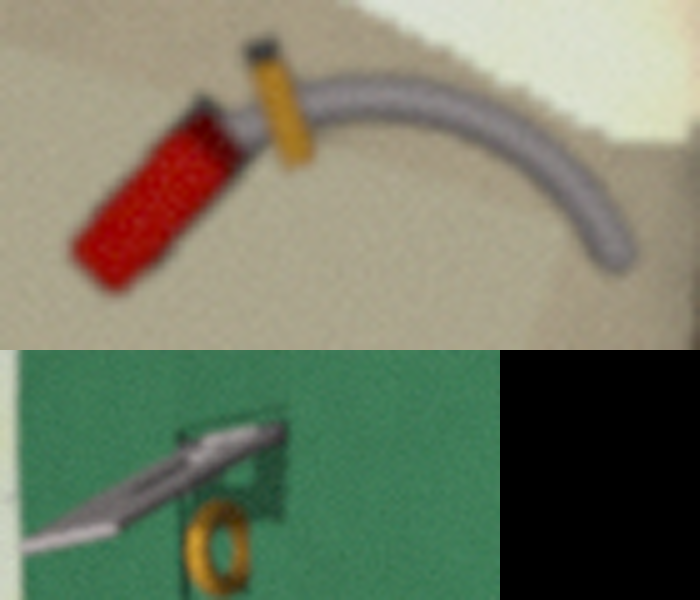

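Crop: the bar centre line goes through (330,102), (390,98), (450,104), (510,130), (570,180) and (612,248). The collar is at (280,110), the ring centre at (218,548), and the hasp's free edge runs from (22,545) to (118,530).

```bash
python3 - <<'E'
from h import *
import pickle
from scipy.optimize import least_squares
c=pickle.load(open("w1.pkl","rb"))
B=np.array([(330,102),(390,98),(450,104),(510,130),(570,180),(620,262),(248,128)])/7+[230,125]
P=np.array([ray("wrist",*b,5,c) for b in B])[:,:2]
r=least_squares(lambda x:np.hypot(*(P[[0,1,2,3,4,6]]-x).T)-45,[478,-133]);o=r.x
ang=lambda p:np.arctan2(*(p-o)[::-1])
print("centre",o,r.fun); print("angles",[round(ang(p),3) for p in P])
g=ray("wrist",230+95/7,125+270/7,60,c)[:2]; g0=ray("wrist",230+285/7,125+108/7,10,c)[:2]
print("grip top edge",g,np.hypot(*(g-o)),ang(g)," collar",ang(g0))
rc=ray("wrist",43.6,119.6,64.5,c);print("ring",rc)
for u,v in[(7,68),(180/1.0*.7,0)]:pass
for u,v in[(147,70),(180,72),(187,300),(23,302),(7,105)]:print(u,v,ray("wrist",u*.7,v*.7,60,c))
# predict hasp edges for angles
y=.075;X=np.array([np.cos(y),np.sin(y),0]);Y=np.array([-np.sin(y),np.cos(y),0])
h=rc+26*X;h[2]=58.5
for t in[.7,.8,.9,1,1.1,1.2]:
  e=h+66*(-np.cos(t)*X+np.sin(t)*np.array([0,0,1]))
  q=proj("wrist",np.array([e+17*Y,e-17*Y,h-17*Y]),c);print(t,((q-[0,80])*5+[0,350]).round().tolist())
E
```

```text
centre [ 477.99398394 -131.54756257] [-0.27480369 -0.24791557  0.36573446  0.20034416 -0.21610882  0.1603444 ]
angles [np.float64(0.249), np.float64(0.026), np.float64(-0.196), np.float64(-0.436), np.float64(-0.728), np.float64(-1.094), np.float64(0.568)]
grip top edge [497.45226875 -88.900372  ] 46.87651555879174 1.1427472860822663  collar 0.40959233228152736
ring [541.72577025 157.409483    64.5       ]
147 70 [618.84114357  77.72945224  60.        ]
180 72 [614.7109667   47.45942833  60.        ]
187 300 [439.57920898  36.13289351  60.        ]
23 302 [422.6498174  224.08161374  60.        ]
7 105 [607.15688449 241.43091576  60.        ]
0.7 [[76.0, 670.0], [176.0, 656.0], [282.0, 431.0]]
0.8 [[61.0, 652.0], [160.0, 637.0], [282.0, 431.0]]
0.9 [[46.0, 631.0], [146.0, 615.0], [282.0, 431.0]]
1 [[33.0, 608.0], [133.0, 591.0], [282.0, 431.0]]
1.1 [[22.0, 583.0], [122.0, 564.0], [282.0, 431.0]]
1.2 [[13.0, 556.0], [112.0, 536.0], [282.0, 431.0]]
```

Request:
{"name": "move_arm", "arguments": {"commands": [[[1.86,4.1,-0.2],[0,0,0],0],[[1.86,4.1,-0.2],[0,0,0],0],[[1.86,4.1,-0.2],[0,0,0],0],[[1.86,4.1,-0.2],[0,0,0],0],[[1.86,4.1,-0.2],[0,0,0],0],[[1.86,4.1,-0.2],[0,0,0],0],[[1.86,4.1,-0.2],[0,0,0],0],[[0,0,0],[0,0,0],0],[[0,0,0],[0,0,0],0]]}}

```text
t: 2.05
eef_pos: [600.2, 157.8, 199.8]
tcp_rot: [3.141, 0.001, 0.075]
ft_force: [0.1, -0.4, 0.7]
opening: 0.002
grip_force: 0.0
```

```bash
python3 - <<'E'
from h import *
import pickle
c=camera_info("wrist");a=read_camera("wrist");pickle.dump(c,open("w2.pkl","wb"));cv2.imwrite("pics/raw2.png",a)
cv2.imwrite("pics/w2.png",cv2.resize(a,(800,600),interpolation=cv2.INTER_CUBIC))
s=state();print(s["eef_pos"],s["tcp_rot"],s["t"])
E
```

```text
[600.04763458 156.8838037  200.17336327] [3.14122165e+00 1.19211251e-03 7.40462088e-02] 2.1
```

View pics/w2.png

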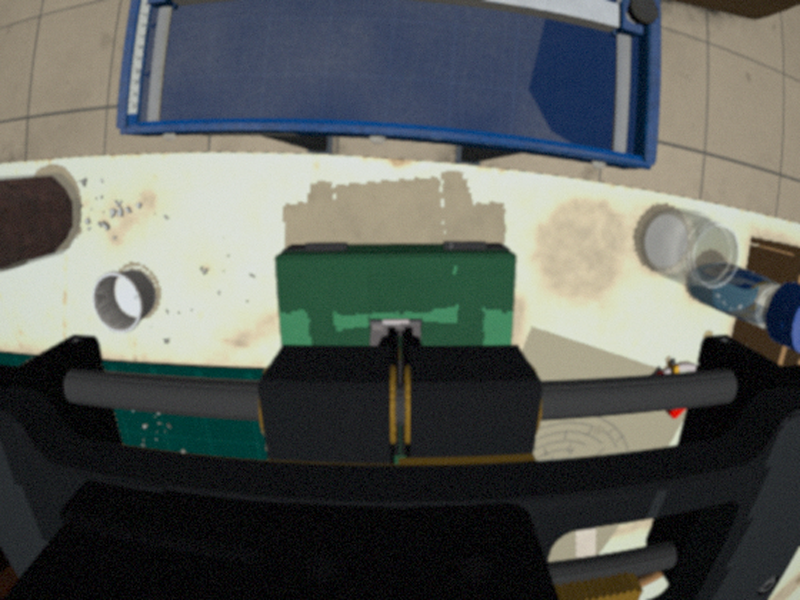

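Wrist view: the case's hinge side is centred ahead of the fingers. The hasp's hinge end shows from (370,322) to (421,321), and the case's corners are at (278,258) and (516,255).

```bash
python3 - <<'E'
from h import *
import pickle
c=pickle.load(open("w2.pkl","rb"))
for u,v,z in[(370,322,60),(421,321,60),(278,258,60),(516,255,60),(280,248,60),(514,248,60)]:print(u,v,ray("wrist",u*.7,v*.7,z,c).round(1))
E
```

```text
370 322 [567.8 176.7  60. ]
421 321 [571.2 141.2  60. ]
278 258 [608.6 243.2  60. ]
516 255 [623.1  79.9  60. ]
280 248 [615.7 242.   60. ]
514 248 [627.8  81.9  60. ]
```

Request:
{"name": "move_arm", "arguments": {"commands": [[[0,0,-4.2],[0,0,0],0],[[0,0,-4.2],[0,0,0],0],[[-4,0,0],[0,0,0],0],[[-0.5,0,-0.2],[0,0,0],0],[[-1.0,-0.05,-0.55],[0,0,0],0],[[-1.0,-0.05,-0.75],[0,0,0],0],[[-0.8,-0.05,-0.9],[0,0,0],0],[[-0.65,-0.05,-1.05],[0,0,0],0],[[-0.35,-0.05,-1.1],[0,0,0],0],[[-0.1,0,-0.7],[0,0,0],0]]}}

```text
t: 3.1
eef_pos: [516.6, 154.2, 63.9]
tcp_rot: [3.142, -0.001, 0.073]
ft_force: [-0.4, 0.1, -0.0]
opening: 0.006
grip_force: 0.3
```

Request:
{"name": "move_arm", "arguments": {"commands": [[[0,0,-0.2],[0,0,0],0],[[0,0,0],[0,0,0],0]]}}

```text
t: 3.3
eef_pos: [516.7, 154.5, 62.0]
tcp_rot: [3.141, 0.0, 0.073]
ft_force: [-0.6, 1.1, -0.1]
opening: 0.006
grip_force: 0.0
```

Request:
{"name": "move_arm", "arguments": {"commands": [[[0,0,-0.15],[0,0,0],0],[[0,0,-0.1],[0,0,0],0],[[0,0,0],[0,0,0],0]]}}

```text
t: 3.6
eef_pos: [516.9, 154.7, 60.1]
tcp_rot: [3.142, -0.001, 0.074]
ft_force: [-0.6, -1.0, 4.1]
opening: 0.002
grip_force: 2.1
```

Request:
{"name": "move_arm", "arguments": {"commands": [[[0,0,-0.06],[0,0,0],0],[[0,0,0],[0,0,0],0],[[0,0,4],[0,0,0],0],[[-2,0,4.5],[0,0,0],0.5],[[-4.5,0,1],[0,0,0],0.5],[[0,0,0],[0,0,0],0.5],[[0,0,0],[0,0,0],0.5]]}}

```text
t: 4.3
eef_pos: [451.4, 154.8, 154.9]
tcp_rot: [-3.141, -0.002, 0.074]
ft_force: [0.5, 0.3, -0.5]
opening: 0.284
grip_force: 0.0
```

```bash
python3 - <<'E'
from h import *
import pickle
c=camera_info("wrist");a=read_camera("wrist");pickle.dump(c,open("w3.pkl","wb"));cv2.imwrite("pics/raw3.png",a)
cv2.imwrite("pics/w3.png",cv2.resize(a[60:270,140:420],(800,600),interpolation=cv2.INTER_CUBIC))
s=state();print(s["eef_pos"],s["tcp_rot"],s["t"])
E
```

```text
[452.04439605 154.7848179  154.36482704] [-3.14153630e+00 -1.25000027e-03  7.36935315e-02] 4.35
```

View pics/w3.png

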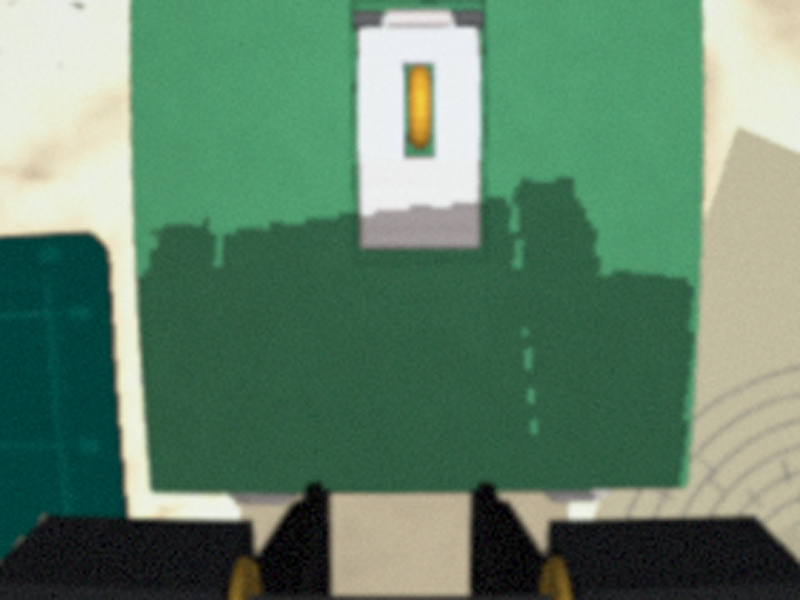

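The crop shows the hasp flat with the ring standing through its slot. The flap's free corners are at (360,247) and (481,247), the ring is centred at (419,107), and the case's near corners are at (152,490) and (688,486).

```bash
python3 - <<'E'
from h import *
import pickle
c=pickle.load(open("w3.pkl","rb"))
for u,v,z in[(360,247,60),(481,247,60),(358,26,60),(482,26,60),(152,490,60),(688,486,60),(419,107,70),(419,66,68),(419,152,68)]:print(u,v,ray("wrist",u/2.857+140,v/2.857+60,z,c).round(1))
E
```

```text
360 247 [501.  170.3  60. ]
481 247 [503.6 136.   60. ]
358 26 [564.2 175.5  60. ]
482 26 [567.  140.7  60. ]
152 490 [423.5 229.5  60. ]
688 486 [436.9  64.7  60. ]
419 107 [541.1 156.8  70. ]
419 66 [552.7 157.6  68. ]
419 152 [528.9 155.8  68. ]
```

Request:
{"name": "move_arm", "arguments": {"commands": [[[0.35,-1.575,0],[0,0,8.49],0.5],[[0.35,-1.575,0],[0,0,8.49],0.5],[[0.35,-1.575,0],[0,0,8.49],0.5],[[0.35,-1.575,0],[0,0,8.49],0.5],[[0.35,-1.575,0],[0,0,8.49],0.5],[[0.35,-1.575,0],[0,0,8.49],0.5],[[0.35,-1.575,0],[0,0,8.49],0.5],[[0.35,-1.575,0],[0,0,8.49],0.5]]}}

```text
t: 5.15
eef_pos: [480.4, 27.7, 153.3]
tcp_rot: [-3.141, 0.0, 1.265]
ft_force: [1.1, -0.8, -0.3]
opening: 0.501
grip_force: 0.0
```

Request:
{"name": "move_arm", "arguments": {"commands": [[[0.35,-1.575,0],[0,0,8.49],0.5],[[0.35,-1.575,0],[0,0,8.49],0.5],[[0.35,-1.575,0],[0,0,8.49],0.5],[[0.35,-1.575,0],[0,0,8.49],0.5],[[0.35,-1.575,0],[0,0,8.49],0.5],[[0.35,-1.575,0],[0,0,8.49],0.5],[[0.35,-1.575,0],[0,0,8.49],0.5],[[0.35,-1.575,0],[0,0,8.49],0.5],[[0,0,0],[0,0,0],0.5],[[0,0,0],[0,0,0],0.5]]}}

```text
t: 6.15
eef_pos: [507.7, -97.6, 153.3]
tcp_rot: [-3.141, -0.001, 2.44]
ft_force: [0.0, -0.4, -0.4]
opening: 0.5
grip_force: 0.0
```

```bash
python3 - <<'E'
from h import *
import pickle
c=camera_info("wrist");a=read_camera("wrist");pickle.dump(c,open("w4.pkl","wb"));cv2.imwrite("pics/raw4.png",a)
cv2.imwrite("pics/w4.png",cv2.resize(a[75:285,140:420],(800,600),interpolation=cv2.INTER_CUBIC))
s=state();print(s["eef_pos"],s["tcp_rot"],s["t"],s["joints"])
E
```

```text
[507.55203953 -97.18436692 153.4949289 ] [-3.14140379e+00 -9.49896772e-04  2.44035703e+00] 6.2 [-3.17153112e-01  4.16317434e-01  1.89104941e+00  2.43897088e-04
  8.35177280e-01 -1.18687766e+00]
```

View pics/w4.png

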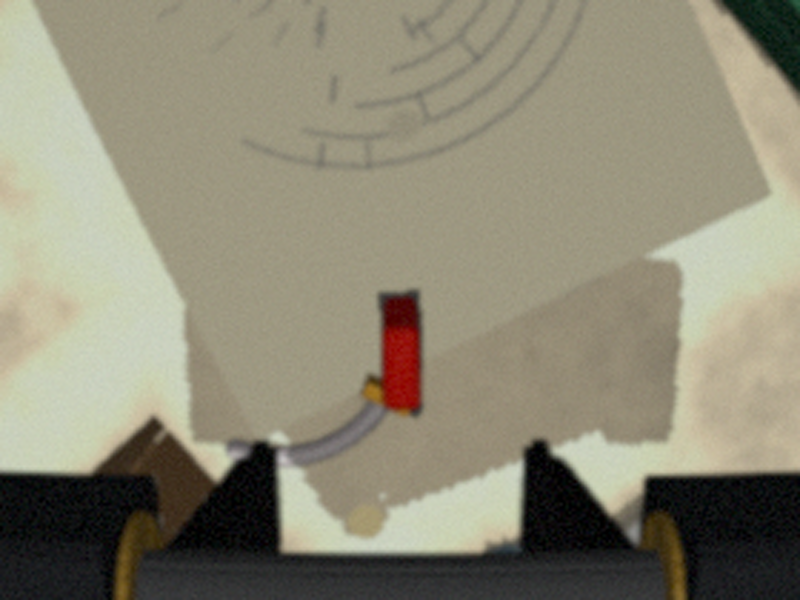

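The crop shows the red grip square to the fingers. Its top face is centred at (402,368), running from (383,325) to (420,412), and lies between the fingertips at (260,450) and (540,450).

```bash
python3 - <<'E'
from h import *
import pickle
c=pickle.load(open("w4.pkl","rb"))
R=lambda u,v,z:ray("wrist",u/2.857+140,v/2.857+75,z,c)
print(R(402,368,60)); d=R(401,327,60)-R(403,411,60); print("tangent angle",np.arctan2(d[1],d[0]),"radial",np.arctan2(d[1],d[0])-np.pi/2)
E
```

```text
[506.08530589 -94.3435803   60.        ]
tangent angle 2.4640045437659768 radial 0.8932082169710802
```

Request:
{"name": "move_arm", "arguments": {"commands": [[[-0.15,0.25,-3.3],[0,0,1],0.5],[[0,0,-4],[0,0,0],0.5],[[0,0,-4],[0,0,0],0.5],[[0,0,-1.5],[0,0,0],0.5],[[0,0,0],[0,0,0],0.5],[[0,0,0],[0,0,0],0],[[0,0,0],[0,0,0],0],[[0,0,0],[0,0,0],0],[[0,0,0],[0,0,0],0],[[0,0,0],[0,0,0],0]]}}

```text
t: 7.2
eef_pos: [506.2, -94.9, 26.6]
tcp_rot: [3.141, 0.001, 2.462]
ft_force: [-1.0, -0.6, 0.5]
opening: 0.136
grip_force: 0.4
```

Request:
{"name": "move_arm", "arguments": {"commands": [[[0,0,0],[0,0,0],0],[[0,0,0],[0,0,0],0],[[0,0,1],[0,0,0],0],[[0,0,3],[0,0,0],0],[[0,0,3],[0,0,0],0],[[0,0,3],[0,0,0],0],[[0,0,0],[0,0,0],0],[[0,0,0],[0,0,0],0]]}}

```text
t: 8.0
eef_pos: [505.9, -94.8, 126.6]
tcp_rot: [3.141, 0.001, 2.462]
ft_force: [-0.6, 0.1, -2.1]
opening: 0.125
grip_force: 30.0
```

```bash
python3 - <<'E'
from h import *
import pickle
c=camera_info("wrist");a=read_camera("wrist");pickle.dump(c,open("w5.pkl","wb"));cv2.imwrite("pics/raw5.png",a)
cv2.imwrite("pics/w5.png",cv2.resize(a[190:295,180:320],(800,600),interpolation=cv2.INTER_CUBIC))
s=state();print(s["eef_pos"],s["tcp_rot"],s["t"],s["grip_force"])
E
```

```text
[505.55634294 -94.72873258 125.76128493] [-3.14145834e+00 -5.79910385e-04  2.46177843e+00] 8.05 29.9939426779747
```

View pics/w5.png

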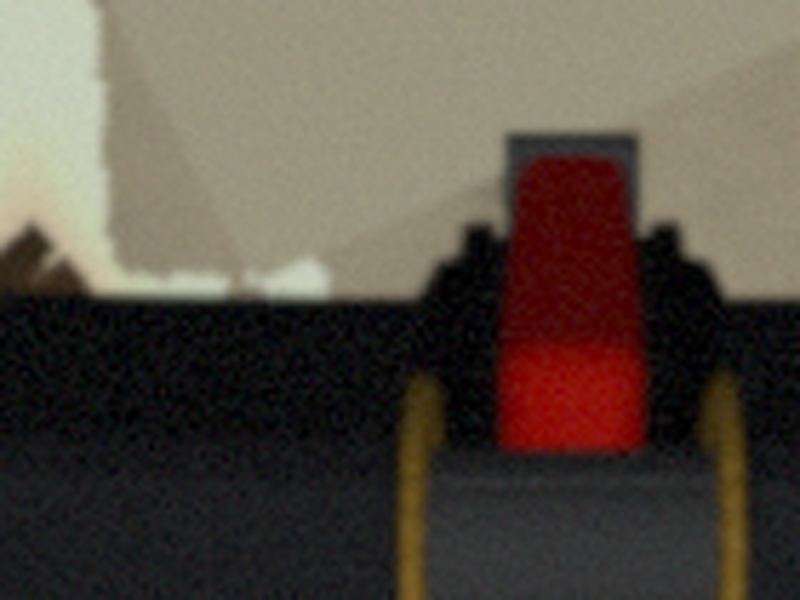

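The pin is held. Its bar is hidden behind the gripper, but the grip's near top edge is visible from (500,345) to (645,345).

```bash
python3 - <<'E'
from h import *
import pickle
c=pickle.load(open("w5.pkl","rb"));T=np.array([505.7,-94.7]);t=np.array([np.cos(2.462),np.sin(2.462)]);n=np.array([np.cos(.891),np.sin(.891)])
p=ray("wrist",572/5.714+180,347/5.714+190,126.2+33.7,c)[:2]-T;print("top near edge: along",p@t,"radial",p@n)
c=pickle.load(open("w4.pkl","rb"))
for v in(325,412):
  p=ray("wrist",402/2.857+140,v/2.857+75,60,c)[:2]-T;print(p@t,p@n)
E
```

```text
top near edge: along 12.526749270613752 radial 0.5697505382278667
12.677858116364368 0.7866748427639196
-13.430170542333835 0.240808419126175
```

Request:
{"name": "move_arm", "arguments": {"commands": [[[-0.41,2.51,0],[0,0,8.28],0],[[-0.41,2.51,0],[0,0,8.28],0],[[-0.41,2.51,0],[0,0,8.28],0],[[-0.41,2.51,0],[0,0,8.28],0],[[-0.41,2.51,0],[0,0,8.28],0],[[-0.41,2.51,0],[0,0,8.28],0],[[-0.41,2.51,0],[0,0,8.28],0],[[-0.41,2.51,0],[0,0,8.28],0],[[-0.41,2.51,0],[0,0,8.28],0],[[-0.41,2.51,0],[0,0,8.28],0]]}}

```text
t: 9.05
eef_pos: [464.1, 157.0, 124.8]
tcp_rot: [3.14, -0.002, -2.37]
ft_force: [-1.2, -0.2, -1.4]
opening: 0.127
grip_force: 30.0
```

Request:
{"name": "move_arm", "arguments": {"commands": [[[-0.41,2.51,0],[0,0,8.28],0],[[0,0,0],[0,0,0],0],[[0,0,0],[0,0,0],0],[[0,0,-2],[0,0,0],0],[[0,0,-1],[0,0,0],0],[[0,0,-0.5],[0,0,0],0],[[0,0,0],[0,0,0],0],[[0,0,0],[0,0,0],0]]}}

```text
t: 9.85
eef_pos: [461.1, 181.0, 91.3]
tcp_rot: [3.142, 0.0, -2.232]
ft_force: [0.5, 0.2, -1.5]
opening: 0.12
grip_force: 30.0
```

```bash
python3 - <<'E'
from h import *
import pickle
c=camera_info("wrist");a=read_camera("wrist");b=read_camera("scene");pickle.dump(c,open("w6.pkl","wb"));cv2.imwrite("pics/raw6.png",a)
s=state();p=s["eef_pos"];phi=s["tcp_rot"][2]-np.pi/2;print(p,s["tcp_rot"],s["ft_force"],s["t"])
C=p[:2]-45*np.array([np.cos(phi),np.sin(phi)])+.4*np.array([np.sin(phi),-np.cos(phi)])
print("arc centre",C,"phi",phi%(2*np.pi),"tip",C+45*np.array([np.cos(phi-1.95),np.sin(phi-1.95)]))
u,v=proj("scene",[541,157,65])[0].astype(int);print(u,v)
cv2.imwrite("pics/v6.png",np.hstack([cv2.resize(a,(400,300)),cv2.resize(b[v-45:v+45,u-60:u+60],(400,300),interpolation=cv2.INTER_CUBIC)]))
E
```

```text
[461.14817492 181.17301229  91.50776578] [-3.14123657e+00  5.57537785e-04 -2.23211492e+00] [-0.0729832   0.41375866 -0.63952858] 9.95
arc centre [496.90707728 153.85157561] phi 2.4802740588258922 tip [535.72715943 176.6112158 ]
242 241
```

View pics/v6.png

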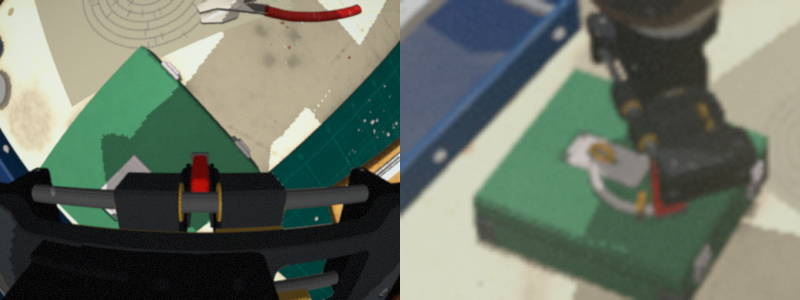

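The wrist half shows the grip held square. In the scene half, the pin's arc lies over the case at about (620,200), with its tip beside the ring at (600,155) and the hasp flat.

```bash
cat > rows.py <<'E'
import numpy as np,sys,json
a,b,n=float(sys.argv[1]),float(sys.argv[2]),int(sys.argv[3])
f=np.linspace(a,b,n+1);P=45*np.c_[np.cos(f),np.sin(f)]+.4*np.c_[-np.sin(f),np.cos(f)]
print(json.dumps([[[*np.round(d/10,3),0],[0,0,round(float(np.degrees((b-a)/n)),2)],0] for d in np.diff(P,axis=0)]))
E
python3 rows.py 2.48 1.8 10;python3 rows.py 1.8 1.12 10;python3 rows.py 1.12 .44 20
```

```text
[[[0.194, 0.237, 0], [0, 0, -3.9], 0], [[0.21, 0.223, 0], [0, 0, -3.9], 0], [[0.224, 0.208, 0], [0, 0, -3.9], 0], [[0.238, 0.192, 0], [0, 0, -3.9], 0], [[0.25, 0.176, 0], [0, 0, -3.9], 0], [[0.262, 0.158, 0], [0, 0, -3.9], 0], [[0.272, 0.14, 0], [0, 0, -3.9], 0], [[0.281, 0.121, 0], [0, 0, -3.9], 0], [[0.288, 0.102, 0], [0, 0, -3.9], 0], [[0.295, 0.082, 0], [0, 0, -3.9], 0]]
[[[0.3, 0.062, 0], [0, 0, -3.9], 0], [[0.303, 0.042, 0], [0, 0, -3.9], 0], [[0.305, 0.021, 0], [0, 0, -3.9], 0], [[0.306, 0.0, 0], [0, 0, -3.9], 0], [[0.305, -0.021, 0], [0, 0, -3.9], 0], [[0.303, -0.041, 0], [0, 0, -3.9], 0], [[0.3, -0.062, 0], [0, 0, -3.9], 0], [[0.295, -0.082, 0], [0, 0, -3.9], 0], [[0.288, -0.102, 0], [0, 0, -3.9], 0], [[0.281, -0.121, 0], [0, 0, -3.9], 0]]
[[[0.137, -0.068, 0], [0, 0, -1.95], 0], [[0.135, -0.072, 0], [0, 0, -1.95], 0], [[0.132, -0.077, 0], [0, 0, -1.95], 0], [[0.13, -0.081, 0], [0, 0, -1.95], 0], [[0.127, -0.086, 0], [0, 0, -1.95], 0], [[0.124, -0.09, 0], [0, 0, -1.95], 0], [[0.121, -0.094, 0], [0, 0, -1.95], 0], [[0.117, -0.098, 0], [0, 0, -1.95], 0], [[0.114, -0.102, 0], [0, 0, -1.95], 0], [[0.11, -0.106, 0], [0, 0, -1.95], 0], [[0.107, -0.11, 0], [0, 0, -1.95], 0], [[0.103, -0.113, 0], [0, 0, -1.95], 0], [[0.099, -0.117, 0], [0, 0, -1.95], 0], [[0.095, -0.12, 0], [0, 0, -1.95], 0], [[0.091, -0.123, 0], [0, 0, -1.95], 0], [[0.087, -0.126, 0], [0, 0, -1.95], 0], [[0.082, -0.129, 0], [0, 0, -1.95], 0], [[0.078, -0.132, 0], [0, 0, -1.95], 0], [[0.073, -0.134, 0], [0, 0, -1.95], 0], [[0.069, -0.137, 0], [0, 0, -1.95], 0]]
```

Request:
{"name": "move_arm", "arguments": {"commands": [[[-0.06,-0.08,-0.3],[0,0,0],0],[[0,0,-0.1],[0,0,0],0],[[0,0,-0.05],[0,0,0],0],[[0,0,0],[0,0,0],0],[[0,0,0],[0,0,0],0]]}}

```text
t: 10.45
eef_pos: [460.3, 180.5, 86.6]
tcp_rot: [3.142, 0.0, -2.232]
ft_force: [-0.7, 0.1, 0.6]
opening: 0.124
grip_force: 30.0
```

Request:
{"name": "move_arm", "arguments": {"commands": [[[0.194,0.237,0.02],[0,0,-3.9],0],[[0.21,0.223,0],[0,0,-3.9],0],[[0.224,0.208,0],[0,0,-3.9],0],[[0.238,0.192,0],[0,0,-3.9],0],[[0,0,0],[0,0,0],0]]}}

```text
t: 10.95
eef_pos: [469.2, 189.2, 86.7]
tcp_rot: [3.142, 0.0, -2.505]
ft_force: [-0.1, -0.4, -1.3]
opening: 0.123
grip_force: 30.0
```

Request:
{"name": "move_arm", "arguments": {"commands": [[[0.125,0.088,0],[0,0,-1.95],0],[[0.125,0.088,0],[0,0,-1.95],0],[[0,0,0],[0,0,0],0]]}}

```text
t: 11.25
eef_pos: [471.5, 190.8, 86.7]
tcp_rot: [3.142, 0.0, -2.571]
ft_force: [-0.5, -0.7, -1.9]
opening: 0.124
grip_force: 30.0
```

Request:
{"name": "move_arm", "arguments": {"commands": [[[0.131,0.079,0],[0,0,-1.95],0],[[0.131,0.079,0],[0,0,-1.95],0],[[0,0,0],[0,0,0],0]]}}

```text
t: 11.55
eef_pos: [474.1, 192.4, 86.7]
tcp_rot: [3.142, 0.0, -2.639]
ft_force: [-0.0, -0.2, -1.8]
opening: 0.124
grip_force: 30.0
```

Request:
{"name": "move_arm", "arguments": {"commands": [[[0.136,0.07,0],[0,0,-1.95],0],[[0.136,0.07,0],[0,0,-1.95],0],[[0,0,0],[0,0,0],0]]}}

```text
t: 11.85
eef_pos: [476.7, 193.7, 86.7]
tcp_rot: [3.141, -0.0, -2.706]
ft_force: [0.8, -0.0, -2.0]
opening: 0.128
grip_force: 30.0
```

Request:
{"name": "move_arm", "arguments": {"commands": [[[0.14,0.06,0],[0,0,-1.95],0],[[0.14,0.06,0],[0,0,-1.95],0],[[0,0,0],[0,0,0],0]]}}

```text
t: 12.15
eef_pos: [479.6, 194.9, 86.7]
tcp_rot: [3.141, -0.0, -2.775]
ft_force: [-0.4, 0.3, -1.5]
opening: 0.124
grip_force: 30.0
```

Request:
{"name": "move_arm", "arguments": {"commands": [[[0.144,0.051,0],[0,0,-1.95],0],[[0.144,0.051,0],[0,0,-1.95],0],[[0,0,0],[0,0,0],0]]}}

```text
t: 12.45
eef_pos: [482.5, 196.0, 86.8]
tcp_rot: [3.142, 0.0, -2.842]
ft_force: [-0.7, -0.1, -1.1]
opening: 0.128
grip_force: 30.0
```

Request:
{"name": "move_arm", "arguments": {"commands": [[[0.295,0.082,0],[0,0,-3.9],0],[[0.3,0.062,0],[0,0,-3.9],0],[[0.303,0.042,0],[0,0,-3.9],0],[[0,0,0],[0,0,0],0]]}}

```text
t: 12.85
eef_pos: [491.6, 197.8, 86.7]
tcp_rot: [3.141, 0.0, -3.047]
ft_force: [0.6, -0.1, -1.9]
opening: 0.124
grip_force: 30.0
```

Request:
{"name": "move_arm", "arguments": {"commands": [[[0.305,0.021,0],[0,0,-3.9],0],[[0.306,0.0,0],[0,0,-3.9],0],[[0.305,-0.021,0],[0,0,-3.9],0],[[0,0,0],[0,0,0],0]]}}

```text
t: 13.25
eef_pos: [500.6, 197.8, 86.7]
tcp_rot: [3.141, 0.0, 3.033]
ft_force: [0.4, -0.3, -2.7]
opening: 0.124
grip_force: 30.0
```

Request:
{"name": "move_arm", "arguments": {"commands": [[[0.303,-0.041,0],[0,0,-3.9],0],[[0.3,-0.062,0],[0,0,-3.9],0],[[0,0,0],[0,0,0],0]]}}

```text
t: 13.55
eef_pos: [506.6, 196.8, 86.7]
tcp_rot: [3.142, -0.0, 2.897]
ft_force: [0.4, 0.4, -1.8]
opening: 0.129
grip_force: 30.0
```

Request:
{"name": "move_arm", "arguments": {"commands": [[[0.295,-0.082,0],[0,0,-3.9],0],[[0.145,-0.048,0],[0,0,-1.95],0],[[0,0,0],[0,0,0],0]]}}

```text
t: 13.85
eef_pos: [510.8, 195.5, 86.7]
tcp_rot: [-3.142, -0.0, 2.796]
ft_force: [-0.2, -0.7, -2.1]
opening: 0.125
grip_force: 30.0
```

Request:
{"name": "move_arm", "arguments": {"commands": [[[0.143,-0.054,0],[0,0,-1.95],0],[[0.141,-0.058,0],[0,0,-1.95],0],[[0,0,0],[0,0,0],0]]}}

```text
t: 14.15
eef_pos: [513.7, 194.4, 86.7]
tcp_rot: [-3.142, -0.0, 2.727]
ft_force: [0.1, -0.1, -1.3]
opening: 0.124
grip_force: 30.0
```

Request:
{"name": "move_arm", "arguments": {"commands": [[[0.14,-0.063,0],[0,0,-1.95],0],[[0.137,-0.068,0],[0,0,-1.95],0],[[0,0,0],[0,0,0],0]]}}

```text
t: 14.45
eef_pos: [516.5, 193.1, 86.7]
tcp_rot: [3.142, -0.0, 2.659]
ft_force: [0.3, 0.2, -1.1]
opening: 0.127
grip_force: 30.0
```

Request:
{"name": "move_arm", "arguments": {"commands": [[[0.135,-0.072,0],[0,0,-1.95],0],[[0.132,-0.077,0],[0,0,-1.95],0],[[0,0,0],[0,0,0],0]]}}

```text
t: 14.75
eef_pos: [519.2, 191.6, 86.7]
tcp_rot: [3.142, -0.0, 2.59]
ft_force: [-1.0, 0.2, -1.8]
opening: 0.122
grip_force: 30.0
```

Request:
{"name": "move_arm", "arguments": {"commands": [[[0.13,-0.081,0],[0,0,-1.95],0],[[0,0,0],[0,0,0],0]]}}

```text
t: 14.95
eef_pos: [520.5, 190.8, 86.8]
tcp_rot: [3.142, -0.0, 2.556]
ft_force: [0.4, -1.2, -1.1]
opening: 0.127
grip_force: 30.0
```

Request:
{"name": "move_arm", "arguments": {"commands": [[[0.127,-0.086,0],[0,0,-1.95],0],[[0,0,0],[0,0,0],0]]}}

```text
t: 15.15
eef_pos: [521.8, 190.0, 86.7]
tcp_rot: [3.142, 0.0, 2.522]
ft_force: [0.2, 0.5, -1.2]
opening: 0.126
grip_force: 30.0
```

Request:
{"name": "move_arm", "arguments": {"commands": [[[0.124,-0.09,0],[0,0,-1.95],0],[[0,0,0],[0,0,0],0]]}}

```text
t: 15.35
eef_pos: [523.1, 189.0, 86.7]
tcp_rot: [3.142, -0.0, 2.488]
ft_force: [-0.1, -0.2, -1.7]
opening: 0.121
grip_force: 30.0
```

Request:
{"name": "move_arm", "arguments": {"commands": [[[0.121,-0.094,0],[0,0,-1.95],0],[[0,0,0],[0,0,0],0]]}}

```text
t: 15.55
eef_pos: [524.3, 188.1, 86.7]
tcp_rot: [3.142, -0.0, 2.454]
ft_force: [-0.4, 0.5, -1.0]
opening: 0.124
grip_force: 30.0
```

Request:
{"name": "move_arm", "arguments": {"commands": [[[0.058,-0.049,0],[0,0,-0.97],0],[[0,0,0],[0,0,0],0]]}}

```text
t: 15.75
eef_pos: [524.9, 187.6, 86.8]
tcp_rot: [3.142, 0.0, 2.435]
ft_force: [-0.5, 0.3, -1.0]
opening: 0.124
grip_force: 30.0
```

Request:
{"name": "move_arm", "arguments": {"commands": [[[0.058,-0.049,0],[0,0,-0.98],0],[[0,0,0],[0,0,0],0]]}}

```text
t: 15.95
eef_pos: [525.5, 187.1, 86.8]
tcp_rot: [3.141, 0.0, 2.417]
ft_force: [0.7, -0.1, -0.7]
opening: 0.128
grip_force: 30.0
```

Request:
{"name": "move_arm", "arguments": {"commands": [[[0.057,-0.051,0],[0,0,-0.97],0],[[0,0,0],[0,0,0],0]]}}

```text
t: 16.15
eef_pos: [526.1, 186.6, 86.8]
tcp_rot: [3.141, 0.0, 2.4]
ft_force: [0.5, -0.6, -1.6]
opening: 0.123
grip_force: 30.0
```

Request:
{"name": "move_arm", "arguments": {"commands": [[[0.057,-0.051,0],[0,0,-0.98],0],[[0,0,0],[0,0,0],0]]}}

```text
t: 16.35
eef_pos: [526.7, 186.0, 86.8]
tcp_rot: [3.141, 0.0, 2.383]
ft_force: [-0.5, 0.4, -1.5]
opening: 0.126
grip_force: 30.0
```

Request:
{"name": "move_arm", "arguments": {"commands": [[[0.055,-0.053,0],[0,0,-0.97],0],[[0,0,0],[0,0,0],0]]}}

```text
t: 16.55
eef_pos: [527.2, 185.5, 86.8]
tcp_rot: [3.141, 0.0, 2.366]
ft_force: [0.5, 0.5, -1.5]
opening: 0.122
grip_force: 30.0
```

Request:
{"name": "move_arm", "arguments": {"commands": [[[0.055,-0.053,0],[0,0,-0.98],0],[[0,0,0],[0,0,0],0]]}}

```text
t: 16.75
eef_pos: [527.8, 185.0, 86.7]
tcp_rot: [3.142, 0.0, 2.349]
ft_force: [0.4, -0.4, -1.6]
opening: 0.123
grip_force: 30.0
```

Request:
{"name": "move_arm", "arguments": {"commands": [[[0.053,-0.055,0],[0,0,-0.97],0],[[0,0,0],[0,0,0],0]]}}

```text
t: 16.95
eef_pos: [528.3, 184.5, 86.8]
tcp_rot: [3.141, 0.0, 2.332]
ft_force: [-0.1, -0.1, -1.5]
opening: 0.125
grip_force: 30.0
```

Request:
{"name": "move_arm", "arguments": {"commands": [[[0.053,-0.055,0],[0,0,-0.98],0],[[0,0,0],[0,0,0],0]]}}

```text
t: 17.15
eef_pos: [528.8, 183.9, 86.8]
tcp_rot: [3.141, 0.0, 2.315]
ft_force: [-0.0, -0.9, -2.4]
opening: 0.124
grip_force: 30.0
```

Request:
{"name": "move_arm", "arguments": {"commands": [[[0.051,-0.057,0],[0,0,-0.97],0],[[0,0,0],[0,0,0],0]]}}

```text
t: 17.35
eef_pos: [529.4, 183.3, 86.8]
tcp_rot: [3.141, 0.0, 2.298]
ft_force: [0.5, 0.2, -2.1]
opening: 0.123
grip_force: 30.0
```

Request:
{"name": "move_arm", "arguments": {"commands": [[[0.051,-0.057,0],[0,0,-0.98],0],[[0,0,0],[0,0,0],0]]}}

```text
t: 17.55
eef_pos: [529.8, 183.1, 86.8]
tcp_rot: [3.141, -0.0, 2.281]
ft_force: [-1.0, 3.1, -1.4]
opening: 0.123
grip_force: 30.0
```

Request:
{"name": "move_arm", "arguments": {"commands": [[[0.049,-0.059,0],[0,0,-0.97],0],[[0,0,0],[0,0,0],0]]}}

```text
t: 17.75
eef_pos: [530.3, 182.9, 86.8]
tcp_rot: [3.141, -0.001, 2.264]
ft_force: [-1.5, 8.6, -1.7]
opening: 0.127
grip_force: 30.0
```

Request:
{"name": "move_arm", "arguments": {"commands": [[[0,0,0],[0,0,0],0],[[0,0,0],[0,0,0],0]]}}

```text
t: 17.95
eef_pos: [530.3, 182.9, 86.8]
tcp_rot: [3.141, -0.001, 2.264]
ft_force: [-0.8, 7.4, -1.5]
opening: 0.124
grip_force: 30.0
```

Request:
{"name": "move_arm", "arguments": {"commands": [[[0,0,-0.02],[0,0,0],0],[[0,0,0],[0,0,0],0.2],[[0,0,0],[0,0,0],0.4],[[0,0,0],[0,0,0],0.4],[[0,0,0],[0,0,0],0.4],[[0,0,1.5],[0,0,0],0.4],[[0,0,3.5],[0,0,0],0.4],[[0,0,4.5],[0,0,0],0.4],[[-4,-1,4],[0,0,0],0.4],[[-4,-1,0],[0,0,0],0.4]]}}

```text
t: 18.95
eef_pos: [456.7, 163.6, 220.0]
tcp_rot: [3.135, 0.003, 2.265]
ft_force: [-0.8, -0.5, 0.5]
opening: 0.4
grip_force: 0.0
```

Request:
{"name": "move_arm", "arguments": {"commands": [[[0,-4.5,0],[0,0,0],0.4],[[0,-4.5,0],[0,0,0],0.4],[[0,-4.5,0],[0,0,0],0.4],[[0,-4.5,0],[0,0,0],0.4],[[0,0,0],[0,0,0],0.4]]}}

```text
t: 19.45
eef_pos: [455.5, -20.6, 216.5]
tcp_rot: [-3.142, 0.001, 2.26]
ft_force: [-0.5, 0.5, 0.1]
opening: 0.399
grip_force: 0.0
```

```bash
python3 - <<'E'
from h import *
a=read_camera("top");b=read_camera("scene");o=[]
for n,i in(("top",a),("scene",b)):
  u,v=proj(n,[530,160,65])[0].astype(int);o.append(cv2.resize(i[max(v-60,0):v+60,max(u-40,0):u+40],(400,600),interpolation=cv2.INTER_CUBIC))
cv2.imwrite("pics/fin.png",np.hstack(o));s=state();print(s["eef_pos"],s["ft_force"],s["t"])
E
```

```text
[455.38776865 -17.35708145 216.39841411] [-0.06363067  0.29159388  0.50286412] 19.55
```

View pics/fin.png

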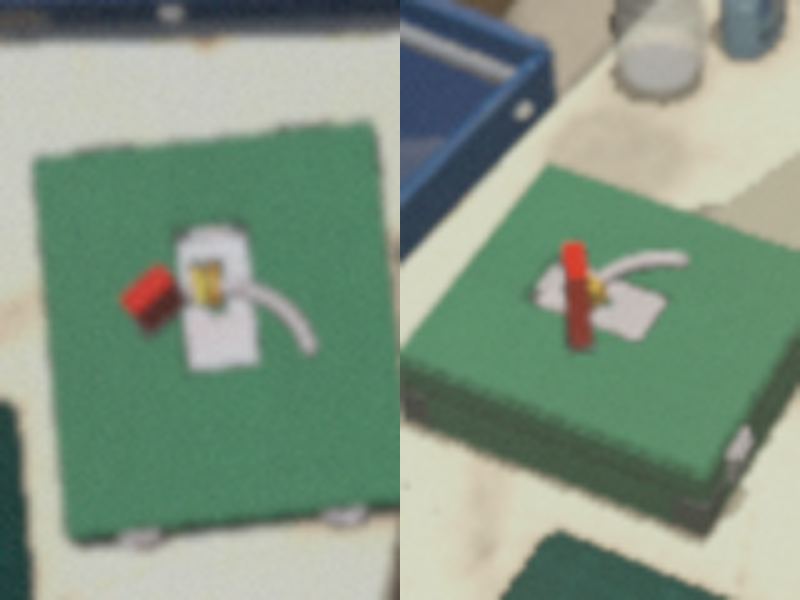

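The final view shows the hasp flat. The pin lies through the ring with its collar against it at (207,285), the grip upright at (150,298), and the tip out on the other side at (310,350).

```bash
python3 -c "
from cell import env
print(env.job_done())"
```

```text
the job is handed in; nothing more can be done
None
```

The case is locked and handed in: the hasp is flat with the ring up through it, and the pin was pressed home at about 8 N (highest reading 8.6 N), then released and left lying in the ring.

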